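# Find the hidden release notch of the display safe

## Robot

A 6-joint arm with a two-finger parallel gripper is mounted at the origin on a cart in front of the work surface, level with it; the furniture and walls round the work are solid. World frame = base frame: x ahead of the robot, y to its left, z up, the work surface at z = 0. Lengths are in m, angles in degrees, forces in N, time in s.
With the tool pointing down it reaches from about 0.35 to 0.875 m from the base axis. Payload 4.2 kg.
Tool frame: the origin (TCP) lies on the front face of the gripper's body, between the roots of the fingers; the fingertips stand finger_overhang ahead of it and the grasp point (between the pads) lies 51 mm ahead of it (finger_overhang is the distance from the TCP to the fingertips, in m); z points along the fingers, y is the line along which they close (so a half turn about z gives the same grasp; the last joint's range is limited). The gripper opens to 87 mm and grips with 3 to 60 N. Pads are 19 mm wide; open, the fingers measure 117 mm over their backs; the gripper's body (75 mm by 190 mm) begins 51 mm behind the grasp point.
Start: joints at [78.3, 22.042, 0.453, 0, -68.411, -14.817], TCP at [0.279, 0.559, 0.292] pointing down, gripper open.
Joint ranges: [-179.83, 179.83], [-69.29, 118.12], [-61.27, 80.66], [-181.25, 117.63], [-171.15, -9.14], [-177.46, 177.46]. Speed limits (degrees/s): [159.86, 159.86, 180, 180, 180, 180].

## Interface

Orientations are given as a 3x3 rotation matrix whose columns are the frame's x, y, z axes.
In Python, from station import sense, capture, camera_model, finish_job, finger_overhang gives the robot as it stands. The module is installed in compiled form; this text tells all that it offers.
- The arm moves only by the tool jog_arm, never from a script. Its argument "rows" is a list that holds one entry, the list of rows, each a list of 4 numbers: the shift along the tool's x, y, z in m, then the turn about the tool's z in rad. A call has 1 to 20 rows; each row shifts and turns the commanded pose from where the row before left it, along the tool's axes as they then stand; what a row does not reach is not made up. A row lasts 1/8 s, in which the tool goes at most 62.5 mm and 10.7 degrees, less where a joint would pass 70% of its speed; a pose out of reach is approached as far as the arm can. A call is refused whole if a number of a shift passes 0.0625 or a number of a turn 0.188, either way. A call with a gripper value outside its range is refused whole. "claw" is the opening, from 0 (shut) to 1 (fully open), set as the call begins (left out, the last holds). The fingers move at their own pace and stop on an object; the grip force is fixed at half the most. Time passes only in rows, so rows that do not move let the fingers close. It gives the time, the measured TCP pose, the force, the opening and the grip force at its end, in the units of the state.
- sense(): the state, without advancing time (a new reading comes with each control period).
- capture(name): name is "scene" or "top" or "wrist"; returns the picture (480x640x3 uint8, red, green, blue); there is no depth.
- camera_model(name): a dict with "fovy" (degrees; the focal length in pixels is half the picture's height over the tangent of half this angle, whatever the lens; pixels are square), "cx", "cy" (the principal point, pixels), "k1" (the pictures are not rectified: a ray, as slopes to the right and down, at radius r is drawn at 1 + k1 r^2 times it, then the intrinsics apply), "eye" and "rotation" of the camera in the world. Camera axes: x right, y down, z forward; pixel columns grow to the right and rows downward; lengths in m; the calibration is good to about 2 mm. A picture is of the moment at which its call begins: read the wrist's pose just before it. camera_model takes no time and is no camera call; for the wrist camera it gives the pose at the moment of the call.
- finish_job(): hands the job in; it is judged then, once.
The state is a dict: "time_s": time; "joints": joint angles; "joint_velocities": joint speeds; "effort": joint torques, N m; "tcp_pos": TCP position; "ee_rot": TCP orientation; "wrist_force": force on the tool from outside, world axes, zero at the start; "moment": the same for the moment, N m; "gripper_width": opening from 0.0 (shut) to 1.0 (fully open); "gripper_force": force on a finger pad.
Only numpy, scipy, OpenCV 4.12 (cv2) and the standard library are available. Lean on these libraries where they do the work, as an engineer would, in place of code of your own. Each camera call takes 0.05 s, during which the arm holds its last target. There are 200 camera calls.

## Task

Open the drawer of the low grey display safe. Along the back of the safe, behind its raised top, runs a black step with one hidden notch in it: feel along the step with a fingertip to find the notch, then gently press the release plate inside it fully down, so that the drawer comes forward and stays out, and take the hand away. Leave the jar, the tape, the glue bottle and the battery where they stand.

Things in the scene. Friction and masses are not known exactly. Their poses are not given: they have to be found in the camera images.
- safe: Display safe, fixed: grey case 110 mm deep (x, with the drawer front), 192 mm wide (y). Origin: on the counter under the case; x points to its back, away from the drawer front, y left along it, z up. Raised top: z = 62 mm, x = -34 to +22 mm. Behind it the black step, x = 22 to 64 mm, top z = 40 mm, edged by a grey rim (x = 64 to 68 mm) and 8 mm end pieces, all 40 mm high.
- step_mid (a point): Middle of the step's length and width, at the height of its top (safe x = 43, y = 0, z = 40 mm); axes as the safe's. The step is four equal places 44 mm long, centred at y = -66, -22, +22, +66 mm. Three are rigid black blocks; the fourth, a different one each time and not listed, is the notch: a pocket 44 mm long (y), 42 mm wide (x), its black floor being the release plate.
- release (a joint): How far the release plate in the notch is pressed, in m: 0 = up, the plate's top 8 mm below the step (z = 32 mm); 0.007 = fully down on its stop (top at z = 25 mm). It yields at about 5 to 6 N, has no return spring, and stays where it is left. It drives the drawer by a linkage: the drawer moves out 4 mm for each mm pressed.
- drawer (a joint): How far the black drawer front (184 mm wide, 50 mm high, front face at x = -42 mm of the safe when shut) stands out towards the safe's -x, in m: 0 = shut, 0.028 = released. It has no handle.
- jar: Loose clear screw jar with a red lid, 42 mm across, 56 mm high, left of the safe; origin at the centre of its underside.
- tape: Loose roll of black tape, 67 mm across, 19 mm high, right of the safe; origin at the centre of its underside.
- glue: Loose white glue bottle with a red nozzle, 32 mm across, 95 mm high, right of the safe towards its back; origin at the centre of its underside.
- battery: Loose black battery pack, 84 x 46 mm, 46 mm high, behind the safe, its near side at least 25 mm clear of the rim; origin at the centre of its underside.
There are look-alikes about, which are no part of the job. Of the things that look like the safe, the larger one is meant.

How it is judged:
By the outcome, as a careful person would: the job done as asked, in the order asked, and still so for the second after the job is handed in, with the robot touching nothing.
It also fails if it takes over 45 s, if anything falls off the work surface, if the arm or the gripper's body presses on something with over 40 N, if the wrist force passes 120 N, or if a joint passes its speed limit or range.

## Working session

There is one attempt and no reset: what is moved stays moved. The work goes in short steps, Python scripts to look and compute and a tool call to move; the robot and the scene stay as the last step left them, time stands still between calls to the robot, and variables do not carry over. Pictures are saved under pics/ and viewed, at most 10 in all, crops included, and the job is handed in when it is done.

Besides the shell and the picture viewer there is one more tool, called after ">>>" in YAML: its name, and indented under it one key for each argument. jog_arm: Moves the arm, as the interface text tells. Its arguments: {"type":"object","properties":{"rows":{"type":"array"},"claw":{"type":"number"}},"required":["rows"]}

```bash
mkdir -p pics
python3 - <<'E'
from station import *
import cv2
print(sense(), finger_overhang)
for n in("scene","top"):
    print(n,camera_model(n)); cv2.imwrite(f"pics/{n}0.png",capture(n)[...,::-1])
E
```

```text
{'time_s': 0.0, 'joints': array([ 7.83027293e+01,  2.20912881e+01,  3.77411008e-01, -2.76424238e-02,
       -6.84107223e+01, -1.48178007e+01]), 'joint_velocities': array([-0.01367275,  0.03791271, -0.02853094, -0.0088801 ,  0.04248497,
        0.01853665]), 'effort': array([-1.36790122e-04, -3.90668428e+01,  1.87401813e+01,  4.21997845e+00,
        1.09921544e-02, -1.83057668e-04]), 'tcp_pos': array([0.27878735, 0.55886108, 0.29114119]), 'ee_rot': array([[ 8.94737532e-01, -4.46591506e-01, -8.80174126e-04],
       [-4.46592357e-01, -8.94735219e-01, -2.03851565e-03],
       [ 1.22860987e-04,  2.21701550e-03, -9.99997535e-01]]), 'wrist_force': array([ 0.60930889, -1.40613671,  0.3446811 ]), 'moment': array([-0.0116047 ,  0.01247347, -0.03814991]), 'gripper_force': 0.0, 'gripper_width': 1.0024949185966376} 0.0697
scene {'fovy': 49.69279076670102, 'cx': 314.0643166199545, 'cy': 230.35235967351986, 'k1': -0.023157447241935962, 'eye': array([ 0.0824865 , -0.12416566,  0.60051365]), 'rotation': array([[ 0.81282893, -0.34623353,  0.46843514],
       [-0.58234657, -0.50161269,  0.63973212],
       [ 0.0134763 , -0.79278437, -0.60935321]])}
top {'fovy': 43.865564993522916, 'cx': 317.0549771817119, 'cy': 236.8031760753218, 'k1': 0.005062293041330662, 'eye': array([0.30755438, 0.41264666, 1.14979878]), 'rotation': array([[ 9.65402810e-04, -9.83816530e-01,  1.79176181e-01],
       [-9.99693169e-01,  3.48539011e-03,  2.45238567e-02],
       [-2.47514745e-02, -1.79144880e-01, -9.83511300e-01]])}
```

View pics/top0.png

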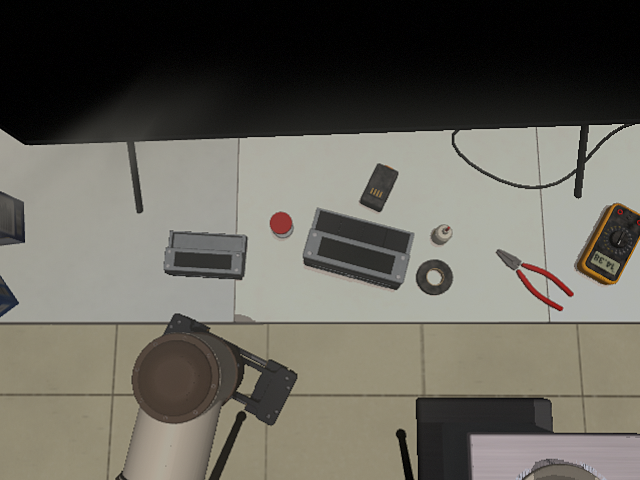

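View pics/scene0.png

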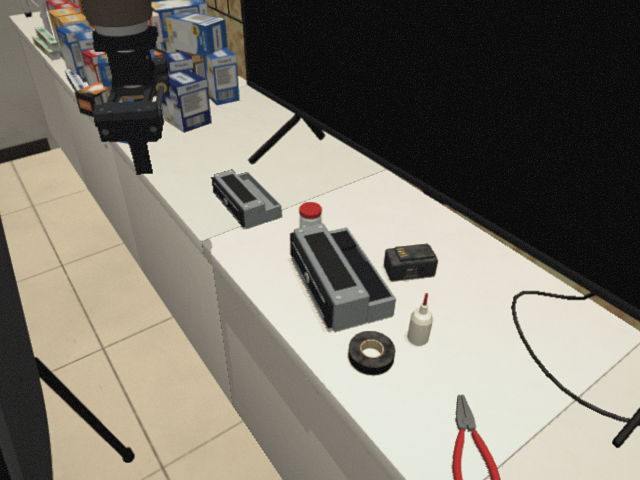

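The larger safe is at about (358,248) in the top picture, with the step on its far side. The jar is at (281,223), battery (379,187), glue (442,234) and tape (434,277). I'll enlarge the safe to read its corners.

```bash
python3 - <<'E'
import cv2
a=cv2.imread("pics/top0.png")[150:305,260:465]
cv2.imwrite("pics/crop.png",cv2.convertScaleAbs(cv2.resize(a,(780,590),interpolation=cv2.INTER_CUBIC),alpha=1.6,beta=20))
E
cat > h.py <<'E'
import numpy as np,cv2
from station import *
def K(m):
    f=240/np.tan(np.radians(m['fovy']/2)); return f
def p2w(m,u,v,z):
    d=np.array([(u-m['cx'])/K(m),(v-m['cy'])/K(m)]);s=d.copy()
    for _ in range(10): s=d/(1+m['k1']*(s@s))
    r=m['rotation']@np.array([*s,1]); return m['eye']+r*(z-m['eye'][2])/r[2]
def w2p(m,P):
    c=m['rotation'].T@(np.asarray(P)-m['eye']); s=c[:2]/c[2]; s=s*(1+m['k1']*(s@s))
    return s*K(m)+[m['cx'],m['cy']]
E
```

```text
(no output)
```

View pics/crop.png

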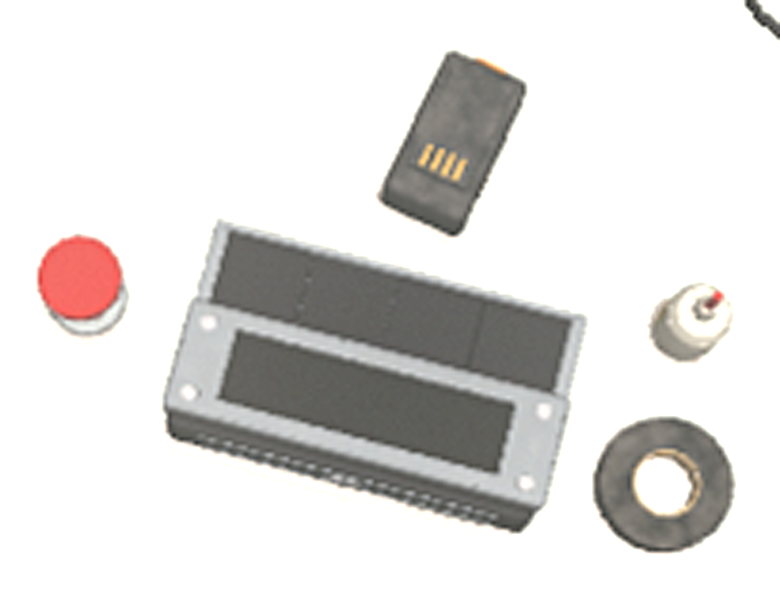

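Run:
```python
from h import *
from scipy.optimize import least_squares
m=camera_model("top")
px=np.array([[219,221],[585,317],[196,298],[570,396],[543,507],[167,408]])/3.805+[260,150]
S=np.array([[68,96,40],[68,-96,40],[22,96,62],[22,-96,62],[-34,-96,62],[-34,96,62]])/1e3
def T(q,s): 
    c,n=np.cos(q[2]),np.sin(q[2]); return np.array([q[0]+c*s[0]-n*s[1],q[1]+n*s[0]+c*s[1],s[2]])
f=lambda q:np.concatenate([w2p(m,T(q,s))-p for s,p in zip(S,px)])
r=least_squares(f,[.5,.3,-.25]);q=r.x
print(q,np.degrees(q[2]),np.round(r.fun,2))
np.save("q.npy",q)
for y in(-66,-22,22,66): print(y,T(q,[.043,y/1e3,.04]))
print('jar',p2w(m,*(np.array([80,278])/3.805+[260,150]),.056),'glue',p2w(m,*(np.array([715,297])/3.805+[260,150]),.095),'bat',[p2w(m,*(np.array(a)/3.805+[260,150]),.046) for a in ([380,190],[460,228],[525,85],[450,53])])
s=sense();R=s['ee_rot'];t=T(q,[.043,-.066,.04]);print(R[:,0],R.T@(t-s['tcp_pos']))
```

```text
[ 0.47580177  0.36554033 -0.26254584] -15.042768393849911 [-0.62 -0.45  1.38 -0.4  -1.31 -0.07  1.13  0.38  1.03  0.58 -1.65 -0.2 ]
-66 [0.50019862 0.29064178 0.04      ]
-22 [0.51161838 0.333134   0.04      ]
22 [0.52303814 0.37562623 0.04      ]
66 [0.5344579  0.41811845 0.04      ]
jar [0.53327367 0.50758049 0.056     ] glue [0.51483631 0.20416009 0.095     ] bat [array([0.57959144, 0.35883114, 0.046     ]), array([0.55994872, 0.31931822, 0.046     ]), array([0.63349889, 0.28537334, 0.046     ]), array([0.65048656, 0.32271516, 0.046     ])]
[ 8.94728576e-01 -4.46610305e-01  9.84391237e-05] [0.31784462 0.1406702  0.25158995]
```

The corner fit gives sizes consistent to about 2 mm. I'll shut the fingers and turn the hand so its long axis lies along the safe's x, which keeps the body clear of the glue and jar.

>>> jog_arm:
  rows:
    - [[0,0,0,0.171],[0,0,0,0.171],[0,0,0,0.171],[0,0,0,0.171],[0,0,0,0.171],[0,0,0,0.171],[0,0,0,0.171],[0,0,0,0.171],[0,0,0,0]]
  claw: 0

```text
time_s: 1.23
tcp_pos: [0.2789, 0.5591, 0.2917]
ee_rot: [[-0.255, -0.967, -0.0], [-0.967, 0.255, -0.001], [0.001, 0.0, -1.0]]
wrist_force: [-0.3, 0.7, -0.9]
gripper_width: 0.063
gripper_force: 0.0
```

```bash
cat >> h.py <<'E'
q=np.load("q.npy")
def T(s):
    c,n=np.cos(q[2]),np.sin(q[2]); return np.array([q[0]+c*s[0]-n*s[1],q[1]+n*s[0]+c*s[1],s[2]])
def rep(y,z=.04):
    s=sense();R=s['ee_rot'];tip=s['tcp_pos']+R[:,2]*finger_overhang
    t=T([.043,y,z]);print('t',s['time_s'],'d tool mm',np.round(1e3*R.T@(t-tip),1),'xdir',np.degrees(np.arctan2(R[1,0],R[0,0])),'F',s['wrist_force'],s['gripper_width'])
    c,n=np.cos(q[2]),np.sin(q[2]);d=tip-T([0,0,0]);print('tip safe mm',np.round(1e3*np.array([c*d[0]+n*d[1],-n*d[0]+c*d[1],tip[2]]),1))
E
python3 -c "
from h import *
rep(-.022)"
```

```text
t 1.225 d tool mm [ 158.8 -282.7  182.1] xdir -104.79007026956992 F [-0.25963981  0.65139159 -0.90427061] 0.06312475692004367
tip safe mm [-240.4  135.7  222. ]
```

>>> jog_arm:
  rows:
    - [[0.0199,-0.0353,0,0],[0.0199,-0.0353,0,0],[0.0199,-0.0353,0,0],[0.0199,-0.0353,0,0],[0.0199,-0.0353,0,0],[0.0199,-0.0353,0,0],[0.0199,-0.0353,0,0.002],[0.0199,-0.0353,0,0.002],[0,0,0.035,0],[0,0,0.035,0],[0,0,0.035,0],[0,0,0.035,0],[0,0,0,0],[0,0,0,0]]

```text
time_s: 2.98
tcp_pos: [0.5116, 0.3333, 0.1535]
ee_rot: [[-0.259, -0.966, 0.002], [-0.966, 0.259, 0.001], [-0.001, -0.002, -1.0]]
wrist_force: [0.4, 0.5, 0.4]
gripper_width: 0.004
gripper_force: 0.0
```

```bash
python3 -c "
from h import *
rep(-.022)
m=camera_model('wrist');print(m['eye'],[w2p(m,T(p)) for p in ([.064,.088,.04],[.064,-.088,.04],[.022,-.096,.062],[.022,.096,.062])])
cv2.imwrite('pics/w1.png',cv2.convertScaleAbs(capture('wrist')[...,::-1],alpha=1.6,beta=20))"
```

```text
t 2.975 d tool mm [ 0.3  0.1 43.8] xdir -105.02107074980883 F [0.41020348 0.53517944 0.39923509] 0.004195464722536713
tip safe mm [ 43.1 -21.7  83.8]
[0.49154249 0.26030199 0.24435429] [array([291.54830538, 428.44389981]), array([283.82620338, 157.20059287]), array([367.38842946, 142.0933003 ]), array([357.08783533, 465.82653876])]
```

View pics/w1.png

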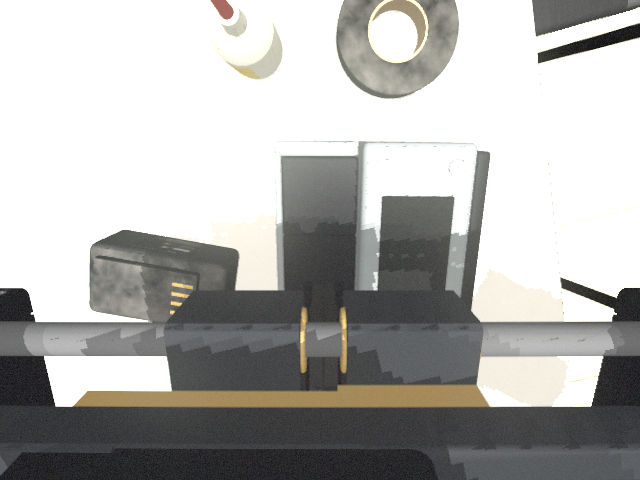

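The inner rim corner shows at (281,156) against a predicted (284,157), so the safe lies about 1.5 mm further back. I'll correct that and descend, with a guard, at y = -22.

>>> jog_arm:
  rows:
    - [[0,-0.0015,0.012,0],[0,0,0.012,0],[0,0,0.012,0],[0,0,0.003,0],[0,0,0.002,0],[0,0,0,0]]

```text
time_s: 3.78
tcp_pos: [0.5125, 0.3325, 0.1113]
ee_rot: [[-0.261, -0.965, 0.0], [-0.965, 0.261, 0.0], [-0.0, -0.0, -1.0]]
wrist_force: [0.6, 0.9, 0.6]
gripper_width: 0.005
gripper_force: 0.0
```

>>> jog_arm:
  rows:
    - [[0,0,0.001,0],[0,0,0.001,0],[0,0,0.001,0],[0,0,0.001,0]]

```text
time_s: 4.28
tcp_pos: [0.5125, 0.3326, 0.1101]
ee_rot: [[-0.26, -0.966, 0.001], [-0.966, 0.26, 0.0], [-0.0, -0.001, -1.0]]
wrist_force: [-6.7, -2.0, 17.0]
gripper_width: 0.005
gripper_force: 8.5
```

It's rigid at z ≈ 40.4 mm, so y = -22 is a block. I'll lift and try y = -66.

>>> jog_arm:
  rows:
    - [[0,0,-0.006,0],[0.022,0,0,0],[0.022,0,0,0],[0,0,0,0],[0,0,0.002,0],[0,0,0.002,0],[0,0,0,0]]

```text
time_s: 5.15
tcp_pos: [0.5013, 0.2907, 0.1102]
ee_rot: [[-0.26, -0.966, 0.001], [-0.966, 0.26, 0.0], [-0.0, -0.001, -1.0]]
wrist_force: [-1.9, -1.2, 5.8]
gripper_width: 0.007
gripper_force: 3.0
```

>>> jog_arm:
  rows:
    - [[0,0,0.001,0],[0,0,0.001,0],[0,0,0,0]]

```text
time_s: 5.52
tcp_pos: [0.5013, 0.2907, 0.1101]
ee_rot: [[-0.259, -0.966, 0.001], [-0.966, 0.259, 0.0], [-0.0, -0.001, -1.0]]
wrist_force: [-5.2, -1.9, 16.8]
gripper_width: 0.001
gripper_force: 8.2
```

Also rigid. Next, y = +22.

>>> jog_arm:
  rows:
    - [[0,0,-0.006,0],[-0.022,0,0,0],[-0.022,0,0,0],[-0.022,0,0,0],[-0.022,0,0,0],[0,0,0,0],[0,0,0.002,0],[0,0,0.002,0],[0,0,0.001,0],[0,0,0,0]]

```text
time_s: 6.78
tcp_pos: [0.5238, 0.3745, 0.1082]
ee_rot: [[-0.261, -0.965, -0.0], [-0.965, 0.261, -0.0], [0.0, 0.0, -1.0]]
wrist_force: [0.0, 0.4, -0.3]
gripper_width: 0.006
gripper_force: 0.0
```

No contact 2 mm below the step top, so y = +22 is the notch. I'll go down to the plate, then press slowly.

>>> jog_arm:
  rows:
    - [[0,0,0.002,0],[0,0,0.002,0],[0,0,0.001,0],[0,0,0.001,0],[0,0,0.001,0],[0,0,0.001,0],[0,0,0,0]]

```text
time_s: 7.65
tcp_pos: [0.5238, 0.3748, 0.101]
ee_rot: [[-0.261, -0.965, 0.0], [-0.965, 0.261, 0.0], [-0.0, -0.0, -1.0]]
wrist_force: [-3.0, 0.1, 6.0]
gripper_width: 0.005
gripper_force: 2.6
```

>>> jog_arm:
  rows:
    - [[0,0,0.0005,0],[0,0,0.0005,0],[0,0,0.0005,0],[0,0,0.0005,0],[0,0,0.0005,0],[0,0,0.0005,0],[0,0,0.0005,0],[0,0,0.0005,0]]

```text
time_s: 8.65
tcp_pos: [0.5239, 0.3749, 0.097]
ee_rot: [[-0.261, -0.965, 0.0], [-0.965, 0.261, 0.0], [-0.0, -0.0, -1.0]]
wrist_force: [-1.6, -0.7, 5.2]
gripper_width: 0.007
gripper_force: 2.6
```

The plate is yielding at about 5–6 N, as described. I'll go on to the stop.

>>> jog_arm:
  rows:
    - [[0,0,0.0005,0],[0,0,0.0005,0],[0,0,0.0005,0],[0,0,0.0005,0],[0,0,0.0005,0],[0,0,0.0005,0],[0,0,0,0]]

```text
time_s: 9.52
tcp_pos: [0.5238, 0.3749, 0.0951]
ee_rot: [[-0.26, -0.966, 0.001], [-0.966, 0.26, -0.0], [-0.0, -0.0, -1.0]]
wrist_force: [-3.3, -1.8, 10.6]
gripper_width: 0.008
gripper_force: 5.1
```

>>> jog_arm:
  rows:
    - [[0,0,0.0007,0],[0,0,0,0],[0,0,0,0]]

```text
time_s: 9.9
tcp_pos: [0.5238, 0.3748, 0.0951]
ee_rot: [[-0.26, -0.966, 0.001], [-0.966, 0.26, -0.0], [-0.0, -0.001, -1.0]]
wrist_force: [-4.5, -2.4, 12.6]
gripper_width: 0.005
gripper_force: 6.6
```

>>> jog_arm:
  rows:
    - [[0,0,-0.005,0],[0,0,-0.01,0],[0,0,-0.02,0],[0,0,-0.03,0],[0,0,-0.03,0],[0,0,-0.03,0],[0,0.03,-0.02,0],[0,0.03,0,0],[0,0.03,0,0],[0,0.03,0,0],[0,0.03,0,0],[0,0.03,0,0],[0,0.03,0,0],[0,0,0,0],[0,0,0,0]]

```text
time_s: 11.78
tcp_pos: [0.3214, 0.4298, 0.2377]
ee_rot: [[-0.261, -0.965, 0.0], [-0.965, 0.261, 0.0], [-0.0, -0.0, -1.0]]
wrist_force: [-0.3, -0.5, -0.4]
gripper_width: 0.004
gripper_force: 0.0
```

```bash
python3 -c "
from h import *
a=capture('top')[...,::-1][150:305,260:465]
cv2.imwrite('pics/t2.png',cv2.convertScaleAbs(cv2.resize(a,(780,590),interpolation=cv2.INTER_CUBIC),alpha=1.6,beta=20))
m=camera_model('top')
for x in(-.042,-.070):print(x,[(w2p(m,T([x,y,.05]))-[260,150])*3.805 for y in(.092,-.092)])"
```

```text
-0.042 [array([165.49347243, 428.54371834]), array([532.01603589, 525.55801592])]
-0.07 [array([150.31638872, 483.59139422]), array([518.22925557, 581.67929759])]
```

View pics/t2.png

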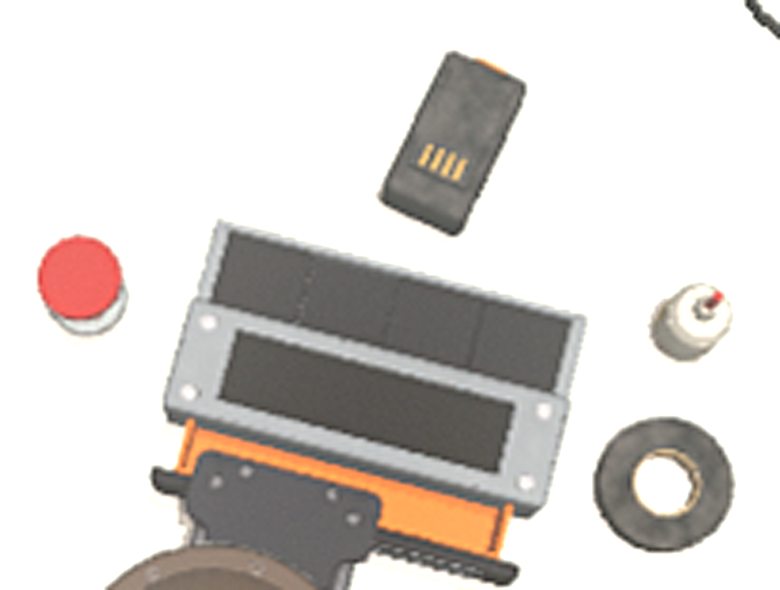

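The drawer is out, with its front corners at crop (155,485) and (515,580), matching the 28 mm prediction. The jar, battery, glue and tape haven't moved, and the hand is clear above.

```bash
python3 -c "
from station import *
print(finish_job())"
```

```text
the job is handed in; nothing more can be done
None
```

The notch was at y = +22 mm. I pressed its plate down to the stop, the drawer came out the full 28 mm and stayed there, the jar, tape, glue bottle and battery were left untouched, and the job is handed in.

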